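# Slide the sample plate under the colour reader's bridge and take the reading

### The arm

A 6-joint arm with a two-finger parallel gripper is mounted at the origin on a cart in front of the work surface, level with it; the furniture and walls round the work are solid. World frame = base frame: x ahead of the robot, y to its left, z up, the work surface at z = 0. Lengths are in m, angles in degrees, forces in N, time in s.
With the tool pointing down it reaches from about 0.35 to 0.875 m from the base axis. Payload 4.2 kg.
Tool frame: the origin (TCP) lies on the centre line of the jaws, within the pads' length; the fingertips stand 11 mm ahead of it and the grasp point (between the pads) lies 8 mm behind it; z points along the fingers, y is the line along which they close (so a half turn about z gives the same grasp; the last joint's range is limited). The gripper opens to 87 mm and grips with 3 to 60 N. Pads are 19 mm wide; open, the fingers measure 117 mm over their backs; the gripper's body (75 mm by 190 mm) begins 51 mm behind the grasp point.
Start: joints at [-62.132, 22.042, 0.453, 0, -68.411, -14.817], TCP at [0.141, -0.609, 0.198] pointing down, gripper open.
Joint ranges: [-179.83, 179.83], [-69.29, 118.12], [-61.27, 80.66], [-181.25, 117.63], [-171.15, -9.14], [-177.46, 177.46]. Speed limits (degrees/s): [159.86, 159.86, 180, 180, 180, 180].

### API

Orientations are given as a 3x3 rotation matrix whose columns are the frame's x, y, z axes.
In Python, from station import r gives the robot as it stands.
- The arm moves only by the tool servo_tool, never from a script. Its argument "commands" is a list that holds one entry, the list of rows, each a list of 7 numbers: the closure, from 0 (fully open) to 1 (shut), then the shift along the tool's x, y, z in mm, then the turn, a rotation vector about the tool's x, y, z in rad. In form: [[[claw, x, y, z, ax, ay, az], ...]]. A call has exactly 5 rows; each row is the pose to reach, as a shift and turn from the pose commanded when the call began, along the tool's axes at that moment; what a row does not reach only later rows make up. A row lasts 1/10 s, in which the tool goes at most 50 mm and 8.59 degrees, less where a joint would pass 70% of its speed; a pose out of reach is approached as far as the arm can. A call with a gripper value outside its range is refused whole. The fingers move at their own pace and stop on an object; the grip force is fixed at half the most. Time passes only in rows, so rows that repeat a pose let the fingers close, or fill a call up. It gives the time, the measured TCP pose, the force, the opening and the grip force at its end, in the units of the state.
- r.sense(): the state, without advancing time (a new reading comes with each control period).
- r.capture(name): name is "scene" or "side" or "wrist"; returns a dict with "pixels" (384x512x3 uint8, red, green, blue), "camera_matrix" (3x3 intrinsics, pixels), "R" (3x3) and "t" (3): a world point X has camera coordinates R X + t. Camera axes: x right, y down, z forward; pixel columns grow to the right and rows downward; lengths in m; the calibration is good to about 2 mm. A picture is of the moment at which its call begins. There is no depth.
- r.finish_job(): hands the job in; it is judged then, once.
The state is a dict: "time_s": time; "joints": joint angles; "joint_velocities": joint speeds; "effort": joint torques, N m; "tcp_pos": TCP position; "ee_rot": TCP orientation; "wrist_force": force on the tool from outside, world axes, zero at the start; "moment": the same for the moment, N m; "gripper_width": opening from 0.0 (shut) to 1.0 (fully open); "gripper_force": force on a finger pad.
Only numpy, scipy, OpenCV 4.12 (cv2) and the standard library are available. Lean on these libraries where they do the work, as an engineer would, in place of code of your own. Each camera call takes 0.05 s, during which the arm holds its last target. There are 200 camera calls.

### The job

Push the green sample plate, the one in the row of three plates on the robot's side of the relief disc, flat along the table and lengthwise under the low bridge of the grey colour reader until its leading end is fully home against the stop; then press the reader's red button down. Only push it, gently, with the fingertips: do not grip, lift or tip the plate, do not press the button before the plate is home, and leave the other things where they are.

Things in the scene. Friction and masses are not known exactly. Their poses are not given: they have to be found in the camera images.
- green_plate: green patina sample plate, flat metal, 45 mm (its x) by 60 mm (its y) by 8 mm thick, 0.19 kg, loose on the table; origin at the middle of its underside. To be pushed under the bridge with its 60 mm length along the reader's x, either end first. Friction with the table holds it back with about 1 to 3 N. The brown and blue plates of the row are alike in size and their places are swapped at random.
- green_plate_mid (a point): centre of the green plate, half-way up (4 mm above its underside). Beyond the row lies the big fixed relief disc (centre at world x 0.88, y 0.06 m, radius 0.307 m, top 60 mm above the table): keep the gripper clear of it.
- reader: grey colour reader, fixed to the table. Origin on the table at the middle of its end stop's face; x is the level direction in which a plate slides in (roughly the robot's +y), z up. Stop: face at x = 0, 64 mm wide, 10 mm high. Housing behind it: x = 6 to 84 mm, 96 mm wide (feet 130), 30 mm high. A plate that is home has its centre at x = -30 mm and sticks out 24 mm in front of the bridge.
- reader_mouth (a point): middle of the opening under the bridge's front edge, 36 mm before the stop, axes as the reader's. Bridge bar: from here 42 mm deep to the stop, 94 mm wide, underside 11 mm, top 23 mm above the table, black measuring head on it to 36 mm. Passage 66 mm wide between legs; two lead-in ears, 8 mm high, flare from it to +-46 mm in y, 20 mm before the opening.
- read_button_top (a point): centre of the top of the red push button (26 mm across) on the reader's housing, 58 mm behind the stop face, 12 mm to its -y; it is pressed straight down.
- read_button (a joint): travel of the red button, m: 0 up, 0.006 fully down (5 N); springs back. It counts as pressed beyond 0.004.
- brown_plate: brown patina sample plate, flat metal, 45 mm (its x) by 60 mm (its y) by 8 mm thick, 0.19 kg, loose on the table; origin at the middle of its underside; must stay.
- blue_plate: dark blue patina sample plate, flat metal, 45 mm (its x) by 60 mm (its y) by 8 mm thick, 0.19 kg, loose on the table; origin at the middle of its underside; must stay.
- white_jar: white jar with a tan lid, 56 mm across, 70 mm high, origin under its centre; loose, must stay.
- pliers: pliers with red handles lying flat, 57 by 176 (along its y) by 14 mm, origin under the centre; loose, must stay.
- steel_wool: pad of steel wool, 48 by 63 by 30 mm, origin under its centre; loose, must stay.
There are look-alikes about, which are no part of the job. Leave any purple look-alike of the green_plate alone.

How it is judged (in metres and radians):
On the way, in this order (a step that is already met when the one before it is completed fails the run):
1. the green plate lies flat under the bridge, home against the stop (x of green_plate_mid in the frame of reader between -0.034 and -0.026 m and y of green_plate_mid in the frame of reader between -0.014 and 0.014 m and angle between the y axis of green_plate and the x axis of reader, either way round below 0.15 rad and height (world z) of green_plate_mid below 0.007 m), for 0.2 s.
2. the red button is pressed (all of step 1 and value of joint read_button above 0.004 m), for 0.04 s.
At the end, for the whole second after the job is handed in: The green plate lies at rest flat on the table under the bridge, its centre 26 to 34 mm in front of the stop face (home = 30 mm) and within 14 mm of the middle of the passage, its length within 0.15 rad of the slide-in direction; the button has been pressed (beyond 4 mm) after that and is up again (all of step 1 and value of joint read_button below 0.002 m and linear speed of green_plate below 0.01 m/s); the robot touches nothing.
It fails at once if the green plate is lifted or tipped (height (world z) of green_plate_mid above 0.014 m or angle between green_plate's own z axis and vertical above 0.17 rad).
It fails at once if the green plate is gripped or shoved hard (over 35 N from the fingers) (contact force between the fingers and green_plate above 35 N).
It fails at once if the button is pressed before the plate is home (value of joint read_button above 0.003 m and not (x of green_plate_mid in the frame of reader between -0.034 and -0.026 m and y of green_plate_mid in the frame of reader between -0.014 and 0.014 m and angle between the y axis of green_plate and the x axis of reader, either way round below 0.15 rad and height (world z) of green_plate_mid below 0.007 m)).
It fails at once if another thing is moved by more than 20 mm (distance of any of brown_plate, blue_plate, white_jar, pliers, steel_wool from where it was at the start of the episode above 0.02 m).
It also fails if it takes over 64 s, if anything falls off the work surface, if the arm or the gripper's body presses on something with over 40 N, if the wrist force passes 120 N, or if a joint passes its speed limit or range.

## Working session

There is one attempt and no reset: what is moved stays moved. The work goes in short steps, Python scripts to look and compute and a tool call to move; the robot and the scene stay as the last step left them, time stands still between calls to the robot, and variables do not carry over. Pictures are saved under pics/ and viewed, at most 10 in all, crops included, and the job is handed in when it is done.

Besides the shell and the picture viewer there is one more tool, called after ">>>" as name(argument=value, ...), one argument or row to a line, values as JSON. servo_tool: Moves the arm, as the interface text tells. Its arguments: {"type":"object","properties":{"commands":{"type":"array","items":{"type":"array","items":{"type":"array","items":{"type":"number"}}}}},"required":["commands"]}

```bash
mkdir -p pics; cat > h.py <<'E'
import numpy as np, cv2
from station import r
def cap(n,save=None):
    c=r.capture(n)
    if save: cv2.imwrite('pics/'+save,c['pixels'][:,:,::-1])
    return c
def ray(c,uv,z):
    K,R,t=[np.array(c[k],float) for k in('camera_matrix','R','t')]
    o=-R.T@t; d=R.T@np.linalg.inv(K)@np.array([uv[0],uv[1],1.])
    return o+d*(z-o[2])/d[2]
def proj(c,X):
    p=np.array(c['camera_matrix'])@(np.array(c['R'])@np.array(X,float)+np.array(c['t'])); return p[:2]/p[2]
E
python3 - <<'E'
from h import *
a=cap('scene','a.png');b=cap('side','b.png')
s=r.sense();print(s['tcp_pos'],s['ee_rot'],s['time_s'],s['gripper_width'])
for c in(a,b):print(-np.array(c['R']).T@c['t'])
E
```

```text
[ 0.14102203 -0.60830038  0.19669874] [[-9.74207241e-01 -2.25654540e-01 -5.29044421e-04]
 [-2.25655136e-01  9.74205532e-01  1.82786530e-03]
 [ 1.02931898e-04  1.90010120e-03 -9.99998190e-01]] 0.1 1.0034359591289994
[-0.35521833 -0.76949536  0.67791858]
[ 0.55775178 -0.85441448  0.72062135]
```

View pics/a.png

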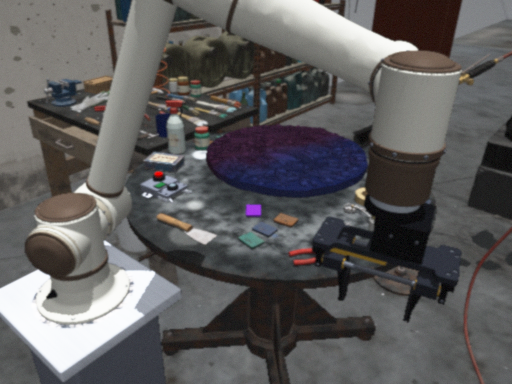

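View pics/b.png

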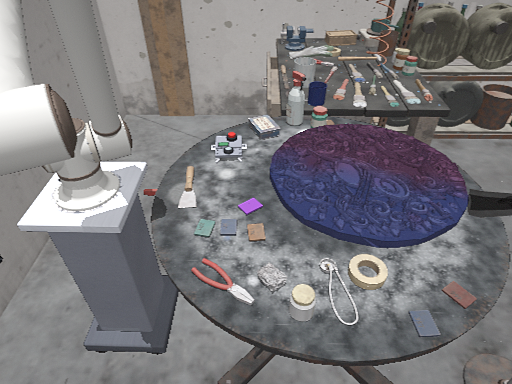

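The side view shows the green plate at (205,228), blue at (229,227), brown at (257,232), the purple look-alike at (250,206), and the reader at (230,145) with its red button at (231,135). The scraper is at (188,190). The scene view agrees: green is at (251,240) and the reader at (160,185).

```bash
python3 - <<'E'
from h import *
b=cap('side');a=cap('scene')
for n,c in(('side',b),('scene',a)):
    h=cv2.cvtColor(c['pixels'],cv2.COLOR_RGB2HSV)
    for nm,lo,hi,z in(('green',(65,60,40),(90,255,255),.008),('purple',(130,120,80),(150,255,255),.008),('red',(0,190,120),(4,255,255),.036),('blue',(104,60,50),(120,255,140),.008),('brown',(5,90,60),(14,255,180),.008)):
        m=cv2.inRange(h,lo,hi)
        for k in cv2.findContours(m,0,2)[0]:
            if cv2.contourArea(k)<25: continue
            M=cv2.moments(k);u=(M['m10']/M['m00'],M['m01']/M['m00'])
            P=ray(c,u,z)
            if not(0.2<P[0]<.75 and abs(P[1])<.5): continue
            w=np.array([ray(c,p[0],z)[:2] for p in k],np.float32)
            print(n,nm,np.round(u,1),P.round(4),[np.round(x,3) for x in cv2.minAreaRect(w)])
p=b['pixels'][120:265,150:310][:,:,::-1]
cv2.imwrite('pics/c.png',cv2.resize(p,None,fx=4,fy=4,interpolation=cv2.INTER_CUBIC)[:600])
E
```

```text
side purple [249.9 205.8] [ 0.5262 -0.0765  0.008 ] [array([ 0.527, -0.075]), array([0.062, 0.049]), np.float64(37.405)]
scene green [250.6 239.6] [ 0.3976 -0.1641  0.008 ] [array([ 0.398, -0.163]), array([0.065, 0.048]), np.float64(77.566)]
scene green [159.7 184.6] [0.4501 0.2712 0.008 ] [array([0.45 , 0.271]), array([0.037, 0.027]), np.float64(3.114)]
scene purple [253.4 210. ] [ 0.5243 -0.0719  0.008 ] [array([ 0.524, -0.07 ]), array([0.072, 0.048]), np.float64(38.015)]
scene blue [264.5 229. ] [ 0.4631 -0.1612  0.008 ] [array([ 0.464, -0.164]), array([0.046, 0.066]), np.float64(0.791)]
scene blue [163.7 166.6] [0.5523 0.3699 0.008 ] [array([0.551, 0.374]), array([0.06 , 0.067]), np.float64(40.615)]
scene brown [285.3 219.7] [ 0.5413 -0.1779  0.008 ] [array([ 0.542, -0.177]), array([0.051, 0.061]), np.float64(7.25)]
```

View pics/c.png

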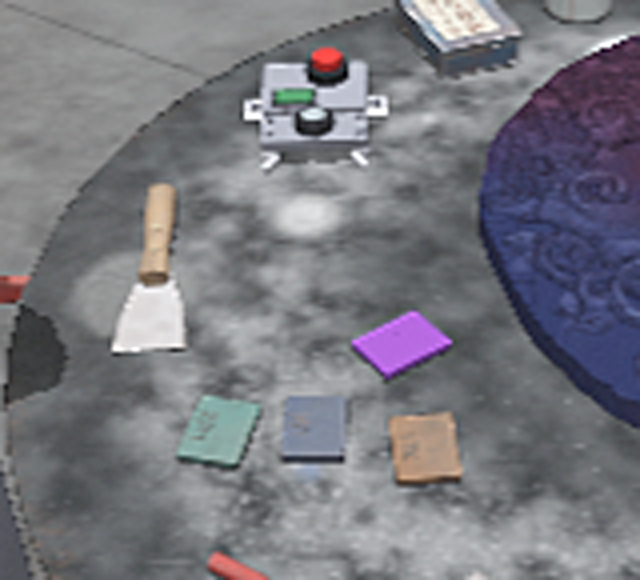

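The crop, at 4x with offset (150,120), shows the green plate's corners at about (207,396), (261,405), (232,468) and (178,460). The reader's ear tips are at (265,165) and (365,165), and the button top is at (327,54). The way to the reader between the scraper and the purple plate is free.

```bash
python3 - <<'E'
from h import *
b=cap('side');a=cap('scene')
f=lambda u,z:ray(b,(150+(u[0]+.5)/4-.5,120+(u[1]+.5)/4-.5),z)[:2].round(4)
for n,u,z in(('g1',(207,396),.008),('g2',(261,405),.008),('g3',(232,464),.008),('g4',(178,457),.008),('earL',(265,165),.004),('earR',(365,165),.004),('footL',(245,118),.003),('footR',(388,112),.003),('scr',(185,350),0),('scr2',(175,190),.02),('purpL',(352,345),.008),('bridgefrontL',(263,142),.023),('bridgefrontR',(370,142),.023),('hbackL',(264,63),.03),('hbackR',(369,62),.03),('blueTL',(284,396),.008),('blueBL',(281,462),0.)):print(n,f(u,z))
# button triangulation
pts=[]
for c,lo in((b,None),(a,None)):
    h=cv2.cvtColor(c['pixels'],cv2.COLOR_RGB2HSV);m=cv2.inRange(h,(0,150,110),(8,255,255))|cv2.inRange(h,(174,150,110),(180,255,255))
    m[:, :150]*=(c is a); 
    for k in cv2.findContours(m,0,2)[0]:
        if cv2.contourArea(k)>10: print(cv2.boundingRect(k),cv2.contourArea(k))
E
```

```text
g1 [ 0.3883 -0.1342]
g2 [ 0.4282 -0.1424]
g3 [ 0.4145 -0.1997]
g4 [ 0.3765 -0.1941]
earL [0.3991 0.1584]
earR [0.4869 0.1599]
footL [0.3727 0.2338]
footR [0.5036 0.246 ]
scr [ 0.3631 -0.0773]
scr2 [0.3308 0.0982]
purpL [ 0.4895 -0.0777]
bridgefrontL [0.3979 0.166 ]
bridgefrontR [0.4913 0.1676]
hbackL [0.3867 0.2856]
hbackR [0.4846 0.2889]
blueTL [ 0.4438 -0.1329]
blueBL [ 0.4466 -0.1897]
(228, 132, 7, 6) 25.0
(294, 258, 22, 6) 43.0
(289, 249, 23, 6) 48.0
(154, 171, 9, 6) 30.5
(95, 107, 9, 3) 14.5
(166, 101, 15, 3) 10.5
```

>>> servo_tool(
  commands=[
    [[0.85, -35, 30, 0, 0, 0, -0.11], [0.85, -70, 60, 0, 0, 0, -0.22], [0.85, -105, 95, 0, 0, 0, -0.34], [0.85, -135, 130, 0, 0, 0, -0.46], [0.85, -165, 160, 0, 0, 0, -0.57]],
  ],
)

```text
time_s: 0.8
tcp_pos: [0.2662, -0.4138, 0.1977]
ee_rot: [[-0.695, -0.719, 0.0], [-0.719, 0.695, 0.0], [-0.0, -0.0, -1.0]]
wrist_force: [1.1, -1.0, -0.7]
gripper_width: 0.632
gripper_force: 0.0
```

```bash
cat >> h.py <<'E'
def to(xy,z,deg):
    """tool-frame shift (mm) and turn about tool z for TCP at xy,z, push direction deg (tool -x side: tool y = deg+90)"""
    s=r.sense();R=np.array(s['ee_rot']);p=np.array(s['tcp_pos'])
    d=R.T@(np.array([*xy,z])-p)*1000
    cur=np.degrees(np.arctan2(R[1,1],R[0,1])); e=(deg+90-cur+180)%360-180
    print('t',s['time_s'],'p',p.round(4),'F',np.round(s['wrist_force'],1),'w',round(s['gripper_width'],2),'dir',round(cur-90,2),'shift',d.round(1),'az',round(-np.radians(e),3),'tilt',np.degrees(R[:2,2]).round(2))
E
python3 -c "
from h import *
to((.389,-.222),.12,78)"
```

```text
t 0.8 p [ 0.2662 -0.4138  0.1977] F [ 1.1 -1.  -0.7] w 0.63 dir 45.98 shift [-223.2   45.    77.8] az -0.559 tilt [0.01 0.  ]
```

>>> servo_tool(
  commands=[
    [[0.85, -45, 10, 0, 0, 0, -0.11], [0.85, -90, 20, 10, 0, 0, -0.22], [0.85, -135, 30, 20, 0, 0, -0.34], [0.85, -180, 38, 35, 0, 0, -0.45], [0.85, -223, 45, 50, 0, 0, -0.56]],
  ],
)

```text
time_s: 1.3
tcp_pos: [0.3902, -0.2229, 0.1478]
ee_rot: [[-0.206, -0.978, 0.002], [-0.978, 0.206, -0.0], [-0.0, -0.002, -1.0]]
wrist_force: [-0.1, -0.4, -0.0]
gripper_width: 0.193
gripper_force: 0.0
```

```bash
python3 -c "
from h import *
to((.389,-.222),.015,78)
cap('wrist','w1.png')"
```

```text
t 1.3 p [ 0.3902 -0.2229  0.1478] F [-0.1 -0.4 -0. ] w 0.19 dir 78.08 shift [ -0.6   1.6 132.8] az 0.001 tilt [ 0.1  -0.02]
```

View pics/w1.png

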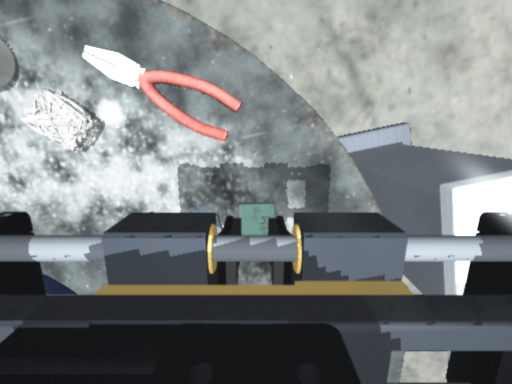

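The wrist view shows the green plate at (257,218), the pliers at the top, around (170,90), and the robot's cart at the right. The camera is on the push side and looks backward, so I'll check whether a half turn would let it look forward at the reader.

```bash
python3 -c "
from h import *
print(np.round(r.sense()['joints'],1))
c=cap('wrist');print(-np.array(c['R']).T@c['t'],np.array(c['R'])[2])
k=cv2.findContours(cv2.inRange(cv2.cvtColor(c['pixels'],cv2.COLOR_RGB2HSV),(65,60,40),(90,255,255)),0,2)[0]
k=max(k,key=cv2.contourArea);x=cv2.boundingRect(k);print(x)
print(ray(c,(x[0],x[1]),.008),ray(c,(x[0]+x[2],x[1]),.008),ray(c,(225,134),.01))
"
```

```text
[ -8.5   7.7 -27.5  -0.1 -54.8  -3. ]
[ 0.378561   -0.28417711  0.33292186] [ 0.04845812  0.24126789 -0.96924796]
(241, 201, 33, 34)
[ 0.41283271 -0.19655369  0.008     ] [ 0.37309363 -0.18846329  0.008     ] [ 0.41375396 -0.27902591  0.01      ]
```

>>> servo_tool(
  commands=[
    [[0.85, -45, 5, -25, 0, 0, -0.03], [0.85, -90, 10, -50, 0, 0, -0.06], [0.85, -140, 15, -50, 0, 0, -0.09], [0.85, -190, 20, -50, 0, 0, -0.12], [0.85, -238, 25, -50, 0, 0, -0.14]],
  ],
)

```text
time_s: 1.9
tcp_pos: [0.4149, 0.013, 0.1985]
ee_rot: [[-0.073, -0.997, 0.002], [-0.997, 0.073, 0.001], [-0.001, -0.002, -1.0]]
wrist_force: [2.6, -0.3, 0.1]
gripper_width: 0.149
gripper_force: 0.0
```

>>> servo_tool(
  commands=[
    [[0.85, -45, 0, 0, 0, 0, -0.03], [0.85, -90, -2, 0, 0, 0, -0.06], [0.85, -140, -4, 0, 0, 0, -0.09], [0.85, -190, -6, 0, 0, 0, -0.12], [0.85, -235, -8, 0, 0, 0, -0.14]],
  ],
)

```text
time_s: 2.4
tcp_pos: [0.4402, 0.2472, 0.1981]
ee_rot: [[0.068, -0.998, 0.001], [-0.998, -0.068, 0.001], [-0.0, -0.001, -1.0]]
wrist_force: [0.2, 0.1, 0.4]
gripper_width: 0.15
gripper_force: 0.0
```

```bash
python3 -c "
from h import *
to((.44,.25),.2,94)
c=cap('wrist','w2.png');print(-np.array(c['R']).T@c['t'])"
```

```text
t 2.4 p [0.4402 0.2472 0.1981] F [0.2 0.1 0.4] w 0.15 dir -266.11 shift [-2.8  0.  -1.9] az -0.002 tilt [0.04 0.03]
[0.44425197 0.18135239 0.38566528]
```

View pics/w2.png

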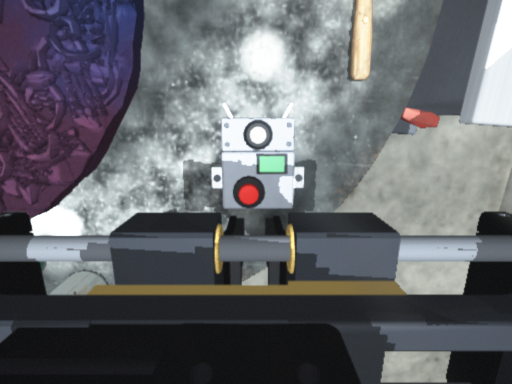

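The wrist view shows the whole reader. The ear tips are at (226,103) and (292,104), the bridge front corners at (222,119) and (295,119), the housing's back corners at (222,207) and (294,207), and the button at (249,191).

```bash
python3 -c "
from h import *
c=cap('wrist')
for n,u,z in(('ears',[(226,103),(292,104)],.008),('bridge',[(222,119),(295,119)],.023),('hback',[(222,207),(294,207)],.03),('split',[(222,150.5),(294,150.5)],.03),('feet',[(211,177),(304,177)],.003)):
  p=[ray(c,q,z)[:2] for q in u];d=p[0]-p[1];print(n,np.round(p,4).tolist(),((p[0]+p[1])/2).round(4),np.linalg.norm(d).round(4),(np.degrees(np.arctan2(d[1],d[0]))+90).round(2))
h=cv2.cvtColor(c['pixels'],cv2.COLOR_RGB2HSV);m=cv2.inRange(h,(0,150,90),(8,255,255))|cv2.inRange(h,(174,150,90),(180,255,255));m[:,:200]=0;m[:,320:]=0
k=max(cv2.findContours(m,0,2)[0],key=cv2.contourArea);e=cv2.minEnclosingCircle(k);print(e,ray(c,e[0],.04))
h2=cv2.inRange(h,(0,0,150),(180,50,255))
"
```

```text
ears [[0.4863, 0.1641], [0.4001, 0.1592]] [0.4432 0.1616] 0.0863 93.27
bridge [[0.4888, 0.1847], [0.3962, 0.1781]] [0.4425 0.1814] 0.0929 94.11
hback [[0.4831, 0.2996], [0.3861, 0.2925]] [0.4346 0.2961] 0.0973 94.18
split [[0.4863, 0.2238], [0.3942, 0.2172]] [0.4403 0.2205] 0.0924 94.14
feet [[0.5033, 0.265], [0.3722, 0.2555]] [0.4378 0.2602] 0.1315 94.16
((250.46551513671875, 189.36207580566406), 10.651444435119629) [0.44637169 0.269946   0.04      ]
```

>>> servo_tool(
  commands=[
    [[0.85, 46, 8, 0, 0, 0, 0.03], [0.85, 92, 16, 0, 0, 0, 0.06], [0.85, 140, 25, 0, 0, 0, 0.09], [0.85, 188, 33, 0, 0, 0, 0.12], [0.85, 235, 41, 0, 0, 0, 0.15]],
  ],
)

```text
time_s: 3.0
tcp_pos: [0.4139, 0.0055, 0.1981]
ee_rot: [[-0.085, -0.996, 0.001], [-0.996, 0.085, 0.0], [-0.0, -0.001, -1.0]]
wrist_force: [0.6, -0.1, 0.1]
gripper_width: 0.15
gripper_force: 0.0
```

```bash
python3 -c "
from h import *
to((.388,-.22),.1,77.5)"
```

```text
t 3.0 p [0.4139 0.0055 0.1981] F [ 0.6 -0.1  0.1] w 0.15 dir 85.14 shift [226.9   6.8  98. ] az 0.133 tilt [0.05 0.01]
```

>>> servo_tool(
  commands=[
    [[0.85, 45, 1, 0, 0, 0, 0.03], [0.85, 92, 2, 0, 0, 0, 0.06], [0.85, 140, 4, 15, 0, 0, 0.09], [0.85, 187, 6, 30, 0, 0, 0.12], [0.85, 227, 7, 50, 0, 0, 0.133]],
  ],
)

```text
time_s: 3.5
tcp_pos: [0.3883, -0.2205, 0.1482]
ee_rot: [[-0.217, -0.976, 0.003], [-0.976, 0.217, -0.001], [0.0, -0.003, -1.0]]
wrist_force: [1.2, -0.0, -0.3]
gripper_width: 0.152
gripper_force: 0.0
```

>>> servo_tool(
  commands=[
    [[0.85, 0, 0, 35, 0, 0, 0], [0.85, 0, 0, 65, 0, 0, 0], [0.85, 0, 0, 95, 0, 0, 0], [0.85, 0, 0, 115, 0, 0, 0], [0.85, 0, 0, 115, 0, 0, 0]],
  ],
)

```text
time_s: 4.0
tcp_pos: [0.3861, -0.2178, 0.0306]
ee_rot: [[-0.216, -0.976, -0.006], [-0.976, 0.216, 0.001], [0.0, 0.007, -1.0]]
wrist_force: [-0.4, -0.0, 0.3]
gripper_width: 0.152
gripper_force: 0.0
```

```bash
python3 -c "
from h import *
to((.392,-.203),.015,77.5)
a=cap('scene');b=cap('side')
x=a['pixels'][190:290,190:310];y=b['pixels'][180:280,150:270]
cv2.imwrite('pics/d.png',cv2.resize(np.hstack([x,y])[:,:,::-1],None,fx=3.3,fy=3.3,interpolation=cv2.INTER_CUBIC))"
```

```text
t 4.0 p [ 0.3861 -0.2178  0.0306] F [-0.4 -0.   0.3] w 0.15 dir 77.5 shift [-15.7  -2.6  15.5] az -0.0 tilt [-0.37  0.07]
```

View pics/d.png

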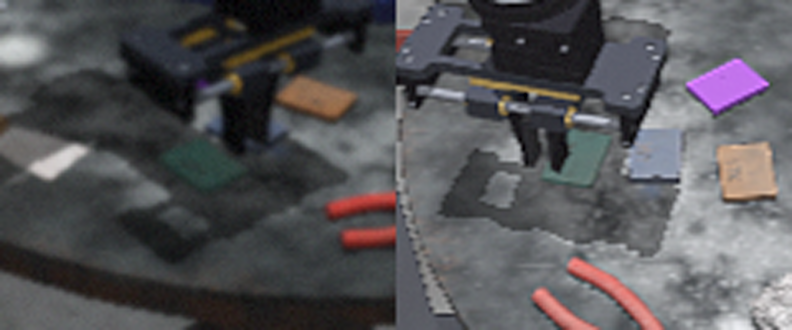

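The left half (scene view) shows the plate unmoved. In the right half (side view) the fingertips are at about (542,170), just before the plate's lower-left end. I'll check this by projection.

```bash
python3 -c "
from h import *
a=cap('scene');b=cap('side')
s=r.sense();R=np.array(s['ee_rot']);p=np.array(s['tcp_pos'])
for c,o in((b,(150,180,396)),(a,(190,190,0))):
  for q in ((0,14,11),(0,-14,11)):
    u=proj(c,p+R@np.array(q)/1000);print('tip',((u-o[:2])*3.3+[o[2],0]).round())
  for X in ((.392-.022,-.193+.0045,.008),(.392+.022,-.193-.0045,.008)):
    u=proj(c,X);print('back corners',((u-o[:2])*3.3+[o[2],0]).round())
"
```

```text
tip [536. 184.]
tip [568. 190.]
back corners [535. 173.]
back corners [586. 182.]
tip [233. 184.]
tip [260. 171.]
back corners [202. 190.]
back corners [244. 170.]
```

>>> servo_tool(
  commands=[
    [[0.85, 3, 0, 2, 0, 0, 0], [0.85, 5, 0, 4, 0, 0, 0], [0.85, 5, 0, 6, 0, 0, 0], [0.85, 5, 0, 8, 0, 0, 0], [0.85, 5, 0, 8, 0, 0, 0]],
  ],
)

```text
time_s: 4.7
tcp_pos: [0.3878, -0.2224, 0.0244]
ee_rot: [[-0.214, -0.977, -0.001], [-0.977, 0.214, 0.0], [-0.0, 0.001, -1.0]]
wrist_force: [0.4, -0.7, -0.3]
gripper_width: 0.146
gripper_force: 0.0
```

```bash
python3 -c "
from h import *
to((.392,-.203),.015,77.5)
b=cap('side');a=cap('scene')
s=r.sense();R=np.array(s['ee_rot']);p=np.array(s['tcp_pos'])
out=[]
for c,o in((b,(165,190)),(a,(220,205))):
  y=cv2.resize(np.ascontiguousarray(c['pixels'][o[1]:o[1]+60,o[0]:o[0]+50,::-1]),None,fx=8,fy=8,interpolation=cv2.INTER_CUBIC)
  y=cv2.convertScaleAbs(y,alpha=1.8)
  for q in ((0,14,11),(0,-14,11)):
    u=(proj(c,p+R@np.array(q)/1000)-o+.5)*8;cv2.circle(y,tuple(int(v) for v in u),3,(0,255,255),1);print(u.round())
  out.append(y)
cv2.imwrite('pics/e.png',np.hstack(out))"
```

```text
t 4.7 p [ 0.3878 -0.2224  0.0244] F [ 0.4 -0.7 -0.3] w 0.15 dir 77.62 shift [-19.8   0.    9.4] az 0.002 tilt [-0.04  0.01]
[217. 399.]
[296. 414.]
[335. 361.]
[401. 330.]
```

View pics/e.png

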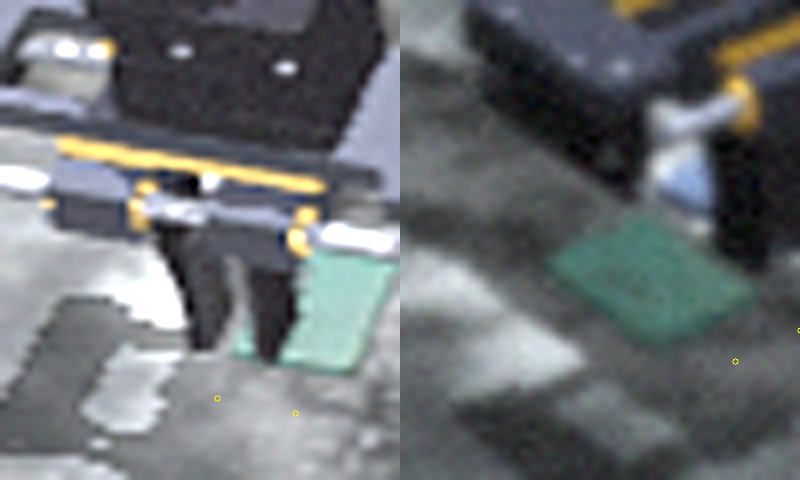

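The left half (side view) shows the fingertip ends at (207,350) and (270,360), about 50 crop pixels above the predicted dots. The right half shows a tip at about (745,265), also above its dots. I'll triangulate the real tips.

```bash
python3 -c "
from h import *
b=cap('side');a=cap('scene')
P=[np.array(c['camera_matrix'])@np.c_[c['R'],c['t']] for c in(b,a)]
for L,S in (((238,355),(365,260)),((270,360),(345,265)),((270,360),(375,250)),((207,350),(345,265))):
  u=np.array([165+L[0]/8-.5,190+L[1]/8-.5]);v=np.array([220+S[0]/8-.5,205+S[1]/8-.5])
  X=cv2.triangulatePoints(P[0],P[1],u.reshape(2,1),v.reshape(2,1));X=(X[:3]/X[3]).ravel();print(X.round(4),proj(b,X)-u,proj(a,X)-v)
s=r.sense();print(s['tcp_pos'],np.round(s['joints'],2))
for z in(0.013,.02,.03,.04):print(z,(proj(b,(.3878,-.2224,z))-(165,190))*8,(proj(a,(.3878,-.2224,z))-(220,205))*8+[400,0])
"
```

```text
[ 0.3858 -0.2236  0.0461] [ 0.07871201 -1.62950939] [0.61467171 0.93178008]
[ 0.3933 -0.211   0.0333] [ 0.10674911 -2.35640857] [0.89681687 1.34849289]
[ 0.3957 -0.2208  0.0428] [ 0.09739788 -2.0935958 ] [0.78947653 1.18990124]
[ 0.3759 -0.2233  0.0488] [ 0.08768645 -1.86491187] [0.70788192 1.07266954]
[ 0.38809437 -0.22243855  0.02464411] [ -8.89  17.72 -36.62   0.   -35.66  -3.48]
0.013 [252.10789669 403.5367102 ] [763.91197413 343.56092738]
0.02 [249.83635237 389.37489783] [764.49659384 325.94176503]
0.03 [246.5527591  368.90352448] [765.33766857 300.59360768]
0.04 [243.22297564 348.14418105] [766.18576717 275.03376642]
```

>>> servo_tool(
  commands=[
    [[0.85, 0, 0, 3, 0, 0, 0], [0.85, 0, 0, 6, 0, 0, 0], [0.85, 0, 0, 8, 0, 0, 0], [0.85, 0, 0, 10, 0, 0, 0], [0.85, 0, 0, 10, 0, 0, 0]],
  ],
)

```text
time_s: 5.4
tcp_pos: [0.3878, -0.2224, 0.0143]
ee_rot: [[-0.214, -0.977, -0.001], [-0.977, 0.214, 0.0], [0.0, 0.001, -1.0]]
wrist_force: [0.1, 0.5, 0.8]
gripper_width: 0.149
gripper_force: 0.0
```

```bash
python3 -c "
from h import *
to((.392,-.203),.015,77.5)
b=cap('side');a=cap('scene')
s=r.sense();R=np.array(s['ee_rot']);p=np.array(s['tcp_pos'])
out=[]
for c,o in((b,(165,190)),(a,(220,205))):
  y=cv2.resize(np.ascontiguousarray(c['pixels'][o[1]:o[1]+60,o[0]:o[0]+50,::-1]),None,fx=8,fy=8,interpolation=cv2.INTER_NEAREST)
  y=cv2.convertScaleAbs(y,alpha=1.8)
  for q in ((0,14,11),(0,-14,11)):
    u=(proj(c,p+R@np.array(q)/1000)-o+.5)*8;cv2.circle(y,tuple(int(v) for v in u),3,(0,255,255),1)
  out.append(y)
cv2.imwrite('pics/f.png',np.hstack(out))"
```

```text
t 5.4 p [ 0.3878 -0.2224  0.0143] F [0.1 0.5 0.8] w 0.15 dir 77.62 shift [-19.9   0.   -0.7] az 0.002 tilt [-0.05  0.01]
```

View pics/f.png

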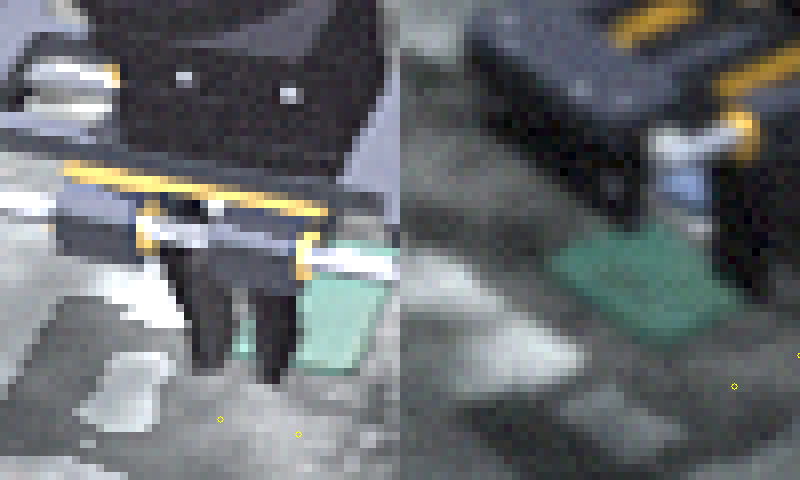

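The side view shows the tips at (207,370) and (272,380), still about 25 mm above nominal, and there's no contact force. A gentle forward push will show whether they reach the plate. If they really are that high, they'll pass harmlessly above it.

>>> servo_tool(
  commands=[
    [[0.85, -8, 0, 0, 0, 0, 0], [0.85, -12, 0, 0, 0, 0, 0], [0.85, -16, 0, 0, 0, 0, 0], [0.85, -21, 0, 0, 0, 0, 0], [0.85, -27, 0, 0, 0, 0, 0]],
  ],
)

```text
time_s: 6.0
tcp_pos: [0.3939, -0.1956, 0.0147]
ee_rot: [[-0.214, -0.977, 0.0], [-0.977, 0.214, -0.0], [-0.0, -0.0, -1.0]]
wrist_force: [-0.4, 1.4, -0.2]
gripper_width: 0.151
gripper_force: 0.0
```

```bash
cat >> h.py <<'E'
def green(n='scene'):
    c=cap(n);h=cv2.cvtColor(c['pixels'],cv2.COLOR_RGB2HSV);m=cv2.inRange(h,(65,45,25),(92,255,255))
    for k in sorted(cv2.findContours(m,0,2)[0],key=cv2.contourArea)[-3:]:
        if cv2.contourArea(k)<60: continue
        w=np.array([ray(c,p[0],.008)[:2] for p in k],np.float32);q=cv2.minAreaRect(w)
        if .3<q[0][0]<.6 and -.3<q[0][1]<.35: print(n,[np.round(x,3) for x in q])
E
python3 -c "
from h import *
to((.45,.05),.0143,77.5);green();green('side')"
```

```text
t 6.0 p [ 0.3939 -0.1956  0.0147] F [-0.4  1.4 -0.2] w 0.15 dir 77.63 shift [-251.9   -2.1    0.4] az 0.002 tilt [ 0.01 -0.  ]
scene [array([ 0.398, -0.161]), array([0.074, 0.05 ]), np.float64(76.089)]
side [array([ 0.402, -0.169]), array([0.064, 0.041]), np.float64(77.643)]
```

The plate hasn't moved, so the tips really are higher than nominal. I'll back off and lower until there's light contact, watching the force.

>>> servo_tool(
  commands=[
    [[0.85, 10, 0, 0, 0, 0, 0], [0.85, 20, 0, 0, 0, 0, 0], [0.85, 26, 0, 0, 0, 0, 0], [0.85, 26, 0, 2, 0, 0, 0], [0.85, 26, 0, 4, 0, 0, 0]],
  ],
)

```text
time_s: 6.6
tcp_pos: [0.388, -0.222, 0.0105]
ee_rot: [[-0.216, -0.976, -0.0], [-0.976, 0.216, 0.0], [-0.0, 0.0, -1.0]]
wrist_force: [0.1, 0.3, 0.1]
gripper_width: 0.148
gripper_force: 0.0
```

>>> servo_tool(
  commands=[
    [[0.85, 0, 0, 1, 0, 0, 0], [0.85, 0, 0, 2, 0, 0, 0], [0.85, 0, 0, 3, 0, 0, 0], [0.85, 0, 0, 4, 0, 0, 0], [0.85, 0, 0, 4, 0, 0, 0]],
  ],
)

```text
time_s: 7.1
tcp_pos: [0.3882, -0.2214, 0.0065]
ee_rot: [[-0.214, -0.977, -0.0], [-0.977, 0.214, 0.0], [-0.0, 0.0, -1.0]]
wrist_force: [0.2, 0.2, 0.1]
gripper_width: 0.148
gripper_force: 0.0
```

```bash
python3 -c "
from h import *
to((.45,.05),.0143,77.5)"
```

```text
t 7.1 p [ 0.3882 -0.2214  0.0065] F [0.2 0.2 0.1] w 0.15 dir 77.64 shift [-278.3   -2.3   -7.8] az 0.002 tilt [-0.01  0.  ]
```

>>> servo_tool(
  commands=[
    [[0.85, 0, 0, 2, 0, 0, 0], [0.85, 0, 0, 4, 0, 0, 0], [0.85, 0, 0, 6, 0, 0, 0], [0.85, 0, 0, 7, 0, 0, 0], [0.85, 0, 0, 8, 0, 0, 0]],
  ],
)

```text
time_s: 7.6
tcp_pos: [0.3882, -0.2215, -0.0015]
ee_rot: [[-0.214, -0.977, -0.0], [-0.977, 0.214, 0.0], [0.0, 0.0, -1.0]]
wrist_force: [-0.1, 1.0, -0.1]
gripper_width: 0.152
gripper_force: 0.0
```

>>> servo_tool(
  commands=[
    [[0.85, 0, 0, 1, 0, 0, 0], [0.85, 0, 0, 2, 0, 0, 0], [0.85, 0, 0, 3, 0, 0, 0], [0.85, 0, 0, 4, 0, 0, 0], [0.85, 0, 0, 5, 0, 0, 0]],
  ],
)

```text
time_s: 8.1
tcp_pos: [0.3883, -0.2215, -0.0064]
ee_rot: [[-0.214, -0.977, 0.0], [-0.977, 0.214, -0.0], [-0.0, -0.0, -1.0]]
wrist_force: [-0.4, 0.4, -0.2]
gripper_width: 0.149
gripper_force: 0.0
```

```bash
python3 -c "
from h import *
to((.45,.05),.0143,77.5)
b=cap('side');a=cap('scene')
out=[]
for c,o in((b,(165,190)),(a,(220,205))):
  y=cv2.resize(np.ascontiguousarray(c['pixels'][o[1]:o[1]+60,o[0]:o[0]+50,::-1]),None,fx=8,fy=8,interpolation=cv2.INTER_NEAREST)
  out.append(cv2.convertScaleAbs(y,alpha=1.8))
cv2.imwrite('pics/g.png',np.hstack(out))"
```

```text
t 8.1 p [ 0.3883 -0.2215 -0.0064] F [-0.4  0.4 -0.2] w 0.15 dir 77.62 shift [-278.4   -2.1  -20.7] az 0.002 tilt [ 0. -0.]
```

View pics/g.png

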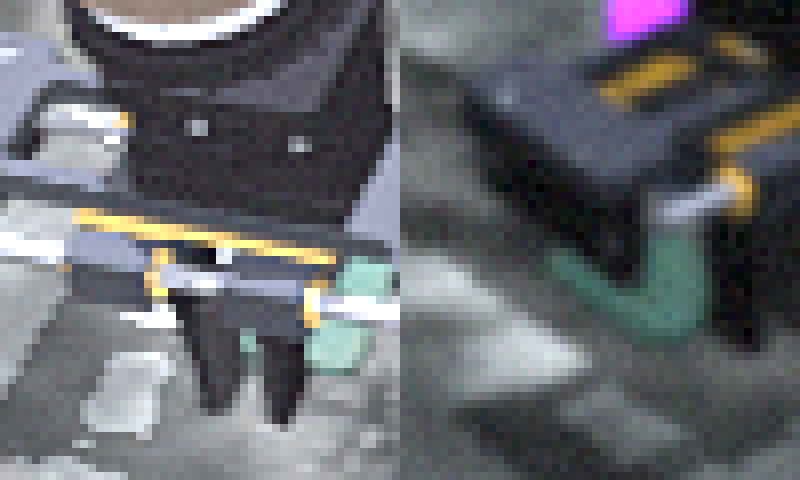

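The side view shows the tips at (215,410) and (283,420), roughly 8–10 mm above the table. I'll lower further in 1 mm steps.

>>> servo_tool(
  commands=[
    [[0.85, 0, 0, 1, 0, 0, 0], [0.85, 0, 0, 2, 0, 0, 0], [0.85, 0, 0, 3, 0, 0, 0], [0.85, 0, 0, 4, 0, 0, 0], [0.85, 0, 0, 5, 0, 0, 0]],
  ],
)

```text
time_s: 8.7
tcp_pos: [0.3883, -0.2215, -0.0114]
ee_rot: [[-0.214, -0.977, 0.0], [-0.977, 0.214, -0.0], [-0.0, -0.0, -1.0]]
wrist_force: [-0.2, -0.7, -0.6]
gripper_width: 0.146
gripper_force: 0.0
```

>>> servo_tool(
  commands=[
    [[0.85, 0, 0, 0.5, 0, 0, 0], [0.85, 0, 0, 1, 0, 0, 0], [0.85, 0, 0, 1.5, 0, 0, 0], [0.85, 0, 0, 2, 0, 0, 0], [0.85, 0, 0, 2, 0, 0, 0]],
  ],
)

```text
time_s: 9.2
tcp_pos: [0.3882, -0.2215, -0.0134]
ee_rot: [[-0.214, -0.977, -0.0], [-0.977, 0.214, 0.0], [-0.0, 0.0, -1.0]]
wrist_force: [-0.5, -0.3, 0.9]
gripper_width: 0.151
gripper_force: 0.0
```

>>> servo_tool(
  commands=[
    [[0.85, 0, 0, 0.5, 0, 0, 0], [0.85, 0, 0, 1, 0, 0, 0], [0.85, 0, 0, 1.5, 0, 0, 0], [0.85, 0, 0, 2, 0, 0, 0], [0.85, 0, 0, 2, 0, 0, 0]],
  ],
)

```text
time_s: 9.7
tcp_pos: [0.3882, -0.2215, -0.0154]
ee_rot: [[-0.214, -0.977, -0.0], [-0.977, 0.214, 0.0], [0.0, 0.0, -1.0]]
wrist_force: [0.6, -0.2, 0.4]
gripper_width: 0.153
gripper_force: 0.0
```

>>> servo_tool(
  commands=[
    [[0.85, 0, 0, 0.5, 0, 0, 0], [0.85, 0, 0, 1, 0, 0, 0], [0.85, 0, 0, 1.5, 0, 0, 0], [0.85, 0, 0, 1.5, 0, 0, 0], [0.85, 0, 0, 1.5, 0, 0, 0]],
  ],
)

```text
time_s: 10.2
tcp_pos: [0.3882, -0.2215, -0.0169]
ee_rot: [[-0.214, -0.977, -0.0], [-0.977, 0.214, 0.0], [-0.0, 0.0, -1.0]]
wrist_force: [-0.3, -0.2, 0.0]
gripper_width: 0.15
gripper_force: 0.0
```

>>> servo_tool(
  commands=[
    [[0.85, 0, 0, 0.5, 0, 0, 0], [0.85, 0, 0, 1, 0, 0, 0], [0.85, 0, 0, 1.5, 0, 0, 0], [0.85, 0, 0, 2, 0, 0, 0], [0.85, 0, 0, 2, 0, 0, 0]],
  ],
)

```text
time_s: 10.7
tcp_pos: [0.3882, -0.2215, -0.0189]
ee_rot: [[-0.214, -0.977, -0.0], [-0.977, 0.214, 0.0], [0.0, 0.0, -1.0]]
wrist_force: [-0.0, 0.2, -0.2]
gripper_width: 0.147
gripper_force: 0.0
```

>>> servo_tool(
  commands=[
    [[0.85, 0, 0, 0.5, 0, 0, 0], [0.85, 0, 0, 1, 0, 0, 0], [0.85, 0, 0, 1.5, 0, 0, 0], [0.85, 0, 0, 2, 0, 0, 0], [0.85, 0, 0, 2, 0, 0, 0]],
  ],
)

```text
time_s: 11.2
tcp_pos: [0.3882, -0.2215, -0.0209]
ee_rot: [[-0.214, -0.977, -0.0], [-0.977, 0.214, 0.0], [0.0, 0.0, -1.0]]
wrist_force: [0.8, -0.0, 0.6]
gripper_width: 0.151
gripper_force: 0.0
```

```bash
python3 -c "
from h import *
b=cap('side')['pixels'];g=cv2.cvtColor(b,cv2.COLOR_RGB2GRAY)
print(g[232:252,186:208])"
```

```text
[[ 68  24  27  25  47  54  45  45  51  50  47  48  50  48  49  44  37 126
  140 105 147 176]
 [ 80  47  21  27  37  44  42  49  51  51  48  49  52  48  50  46  40 107
  124  97  92 104]
 [ 93  72  20  24  32  37  42  47  52  53  51  54  53  52  52  51  47  71
  102 118 117 107]
 [120  75  49  23  31  42  39  41  40  53  60  54  47  49  54  51  48  42
   68 101 114 118]
 [116  95  74  24  31  43  38  43  35  52  73  61  33  29  32  40  45  40
   69  81  77  76]
 [ 78  90  81  45  29  39  46  38  40  42  89  85  35  29  26  26  20  45
   88  97  89  89]
 [ 81  85  91  69  27  34  46  42  40  32  91 104  61  29  27  23  22  41
   81  94  97 106]
 [ 81  82  87  77  49  36  45  40  41  34  90 105  64  35  25  28  22  25
   75 101 107 103]
 [ 83  84  80  70  38  29  42  45  39  31  71  87  63  33  32  24  24  19
   62  78  78  74]
 [ 86  83  79  75  49  27  45  40  34  51  90  97  63  33  24  28  23  32
   73  84  79  78]
 [ 82  81  80  86  65  25  41  40  37  73 112 103  63  33  26  23  22  67
  102 107  96  98]
 [ 80  84  89  92  74  20  34  38  44  89 115 112  81  31  27  20  38  90
  111 108 101  95]
 [ 79  81  90  93  73  34  32  41  66  92 102 111  91  34  29  16  69 105
  107 103  97  89]
 [ 79  81  83  87  85  69  72  76  80  88  99 110  91  43  28  36  93 116
  113 112 104  87]
 [ 76  80  80  87  85  83  89  85  81  87  94 102 100  76  41  66 102 105
   97 101  94  79]
 [ 76  75  76  73  77  80  80  80  82  87  93 101 103 108 103  99 107 103
   96  87  79  77]
 [ 75  72  72  70  69  72  73  81  84  84  88  92  94  97 101 101 111 118
  104  92  88  85]
 [ 74  71  71  70  69  67  71  70  76  81  84  91  97 100 104 104 104 102
  101  99  96  93]
 [ 74  70  65  62  69  68  64  73  75  76  81  91  99 100 103 105 107 109
  103  98 101  97]
 [ 74  67  61  63  97  96  70  76  78  81  88  98 101 100 104 109 114 113
   96  96 110 103]]
```

>>> servo_tool(
  commands=[
    [[0.85, 0, 0, 0.5, 0, 0, 0], [0.85, 0, 0, 1, 0, 0, 0], [0.85, 0, 0, 1.5, 0, 0, 0], [0.85, 0, 0, 2, 0, 0, 0], [0.85, 0, 0, 2, 0, 0, 0]],
  ],
)

```text
time_s: 11.75
tcp_pos: [0.3882, -0.2215, -0.0229]
ee_rot: [[-0.214, -0.977, -0.0], [-0.977, 0.214, 0.0], [-0.0, 0.0, -1.0]]
wrist_force: [0.5, -0.5, -0.2]
gripper_width: 0.147
gripper_force: 0.0
```

>>> servo_tool(
  commands=[
    [[0.85, 0, 0, 0.5, 0, 0, 0], [0.85, 0, 0, 1, 0, 0, 0], [0.85, 0, 0, 1.5, 0, 0, 0], [0.85, 0, 0, 2, 0, 0, 0], [0.85, 0, 0, 2, 0, 0, 0]],
  ],
)

```text
time_s: 12.25
tcp_pos: [0.3883, -0.2215, -0.0245]
ee_rot: [[-0.214, -0.977, -0.0], [-0.977, 0.214, -0.0], [0.0, 0.0, -1.0]]
wrist_force: [-0.0, 0.7, 4.9]
gripper_width: 0.146
gripper_force: 2.3
```

Contact is at TCP z −0.0243 with 4.9 N, so the tips sit about 24 mm above the reported TCP height. I'll raise them 3 mm and start pushing.

>>> servo_tool(
  commands=[
    [[0.85, -6, 0, -3, 0, 0, 0], [0.85, -12, 0, -3, 0, 0, 0], [0.85, -16, 0, -3, 0, 0, 0], [0.85, -21, 0, -3, 0, 0, 0], [0.85, -28, 0, -3, 0, 0, 0]],
  ],
)

```text
time_s: 12.75
tcp_pos: [0.3942, -0.1938, -0.0219]
ee_rot: [[-0.214, -0.977, -0.0], [-0.977, 0.214, -0.0], [0.0, 0.0, -1.0]]
wrist_force: [0.6, -2.1, 0.4]
gripper_width: 0.15
gripper_force: 0.8
```

```bash
python3 -c "
from h import *
to((.45,.05),-.0215,77);green();green('side')"
```

```text
t 12.75 p [ 0.3942 -0.1938 -0.0219] F [ 0.6 -2.1  0.4] w 0.15 dir 77.62 shift [-250.1   -2.2   -0.4] az 0.011 tilt [-0.01 -0.01]
scene [array([ 0.394, -0.154]), array([0.066, 0.026]), np.float64(42.122)]
```

>>> servo_tool(
  commands=[
    [[0.85, -10, 0, 0, 0, 0, 0], [0.85, -22, 0, 0, 0, 0, 0], [0.85, -34, 0, 0, 0, 0, 0], [0.85, -46, 0, 0, 0, 0, 0], [0.85, -58, 0, 0, 0, 0, 0]],
  ],
)

```text
time_s: 13.35
tcp_pos: [0.4068, -0.1363, -0.0219]
ee_rot: [[-0.214, -0.977, -0.0], [-0.977, 0.214, 0.0], [0.0, 0.0, -1.0]]
wrist_force: [-0.1, -2.3, -1.1]
gripper_width: 0.149
gripper_force: 0.4
```

>>> servo_tool(
  commands=[
    [[0.85, -12, 0, 0, 0, 0, 0], [0.85, -24, 0, 0, 0, 0, 0], [0.85, -36, 0, 0, 0, 0, 0], [0.85, -48, 0, 0, 0, 0, 0], [0.85, -60, 0, 0, 0, 0, 0]],
  ],
)

```text
time_s: 13.85
tcp_pos: [0.4197, -0.0779, -0.0219]
ee_rot: [[-0.214, -0.977, -0.0], [-0.977, 0.214, -0.0], [0.0, 0.0, -1.0]]
wrist_force: [-0.8, -0.3, -1.0]
gripper_width: 0.151
gripper_force: 0.4
```

```bash
python3 -c "
from h import *
to((.45,.05),-.0215,77);green()
b=cap('side');a=cap('scene')
x=cv2.resize(a['pixels'][130:270,140:290,::-1],None,fx=2.6,fy=2.6,interpolation=cv2.INTER_CUBIC);y=cv2.resize(b['pixels'][120:260,150:300,::-1],None,fx=2.6,fy=2.6,interpolation=cv2.INTER_CUBIC)
cv2.imwrite('pics/i.png',np.hstack([x,y]))"
```

```text
t 13.85 p [ 0.4197 -0.0779 -0.0219] F [-0.8 -0.3 -1. ] w 0.15 dir 77.62 shift [-131.4   -2.2   -0.4] az 0.011 tilt [-0.01 -0.  ]
scene [array([ 0.419, -0.03 ]), array([0.072, 0.032]), np.float64(42.246)]
```

View pics/i.png

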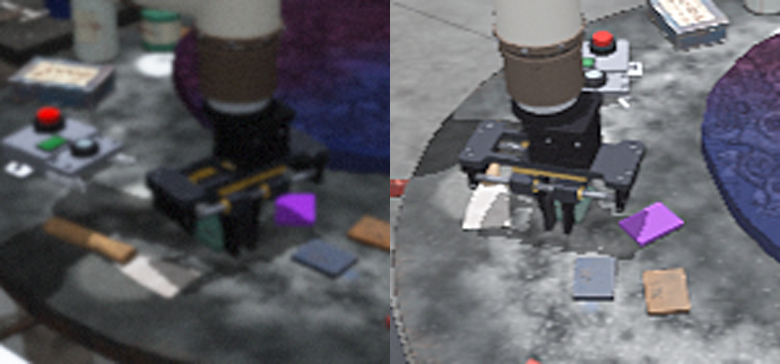

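The plate stays ahead of the fingertips, with its green edge at (575,200) in the right half and the reader clear ahead. Blue, brown and purple haven't moved. I'll continue straight and then follow a shallow left arc into the reader's axis.

>>> servo_tool(
  commands=[
    [[0.85, -13, 0, 0, 0, 0, 0], [0.85, -27, 0, 0, 0, 0, 0], [0.85, -42, 0, 0, 0, 0, 0], [0.85, -57, 0, 0, 0, 0, 0], [0.85, -70, 0, 0, 0, 0, 0]],
  ],
)

```text
time_s: 14.5
tcp_pos: [0.4345, -0.0098, -0.0219]
ee_rot: [[-0.215, -0.977, -0.0], [-0.977, 0.215, -0.0], [0.0, 0.0, -1.0]]
wrist_force: [-0.4, -1.2, -0.1]
gripper_width: 0.15
gripper_force: 0.6
```

>>> servo_tool(
  commands=[
    [[0.85, -7.2, -1.0, 0, 0, 0, -0.029], [0.85, -14.4, -1.9, 0, 0, 0, -0.058], [0.85, -21.6, -2.5, 0, 0, 0, -0.086], [0.85, -28.9, -2.9, 0, 0, 0, -0.115], [0.85, -36.3, -3.1, 0, 0, 0, -0.144]],
  ],
)

```text
time_s: 15.0
tcp_pos: [0.4455, 0.0246, -0.0219]
ee_rot: [[-0.07, -0.998, -0.0], [-0.998, 0.07, -0.0], [0.0, 0.0, -1.0]]
wrist_force: [-0.3, -1.3, -0.5]
gripper_width: 0.152
gripper_force: 0.7
```

>>> servo_tool(
  commands=[
    [[0.85, -7.2, -1.0, 0, 0, 0, -0.029], [0.85, -14.4, -1.9, 0, 0, 0, -0.058], [0.85, -21.6, -2.5, 0, 0, 0, -0.086], [0.85, -28.9, -2.9, 0, 0, 0, -0.115], [0.85, -36.3, -3.1, 0, 0, 0, -0.144]],
  ],
)

```text
time_s: 15.5
tcp_pos: [0.4511, 0.0609, -0.0219]
ee_rot: [[0.074, -0.997, 0.0], [-0.997, -0.074, 0.0], [-0.0, -0.0, -1.0]]
wrist_force: [-0.5, -0.6, 1.3]
gripper_width: 0.149
gripper_force: 0.6
```

```bash
python3 -c "
from h import *
to((.4453,.1452),-.0215,94.1);green();green('side');green('wrist')"
```

```text
t 15.5 p [ 0.4511  0.0609 -0.0219] F [-0.5 -0.6  1.3] w 0.15 dir -265.74 shift [-84.5  -0.5  -0.4] az 0.003 tilt [0. 0.]
scene [array([0.436, 0.104]), array([0.064, 0.046]), np.float64(50.847)]
wrist [array([0.449, 0.088]), array([0.017, 0.016]), np.float64(3.562)]
```

```bash
python3 -c "
from h import *
for n in('scene','side'):
  c=cap(n);h=cv2.cvtColor(c['pixels'],cv2.COLOR_RGB2HSV);m=cv2.inRange(h,(65,45,25),(92,255,255))
  u=proj(c,(.448,.1,.008)).astype(int)
  for k in cv2.findContours(m[u[1]-20:u[1]+20,u[0]-20:u[0]+20].copy(),0,2)[0]:
    if cv2.contourArea(k)<8: continue
    q=cv2.approxPolyDP(k,1.2,True)[:,0]+u-20
    print(n,cv2.contourArea(k),q.tolist(),[ray(c,p,.008)[:2].round(3).tolist() for p in q])
  e=[proj(c,(.448,.1,.008)+30e-3*a*np.array([-.0715,.997,0])+22.5e-3*b*np.array([.997,.0715,0])).round(1).tolist() for a,b in((1,-1),(1,1),(-1,1),(-1,-1))];print('expected FL FR BR BL',e)
  print('\n'.join(''.join('#' if v else '.' for v in row) for row in m[u[1]-15:u[1]+15,u[0]-22:u[0]+22]))
"
```

```text
scene 88.0 [[199, 206], [197, 197], [193, 200], [189, 198], [184, 199], [184, 203], [188, 203], [196, 207]] [[0.435, 0.07], [0.471, 0.116], [0.449, 0.111], [0.45, 0.13], [0.435, 0.137], [0.418, 0.119], [0.426, 0.109], [0.425, 0.073]]
expected FL FR BR BL [[183.2, 201.4], [192.9, 195.7], [207.3, 201.2], [197.8, 207.1]]
............................................
#...........................................
............................................
...............#............................
............................................
............................................
............................................
............................................
.....................................#......
............................................
............................................
......................###...................
.............##.#.....####..................
...........########..#####..................
...........###############..................
...........###############..................
...........###############..................
...........####
[... 1513 characters left out ...]
..####...................
......................###...#...............
.....................####...................
.....................###....................
.....................####...................
.................#...###....................
.................#....#....##...............
.................#...####...#...............
............................................
............................................
............................................
............................................
............................................
............................................
............................................
............................................
```

The visible outline matches the expected corners, so the plate is aligned with the passage. Pushing in.

>>> servo_tool(
  commands=[
    [[0.85, -10, 0, 0, 0, 0, 0], [0.85, -20, 0, 0, 0, 0, 0], [0.85, -30, 0, 0, 0, 0, 0], [0.85, -40, 0, 0, 0, 0, 0], [0.85, -50, 0, 0, 0, 0, 0]],
  ],
)

```text
time_s: 16.25
tcp_pos: [0.4473, 0.1112, -0.0219]
ee_rot: [[0.072, -0.997, -0.0], [-0.997, -0.072, -0.0], [0.0, 0.0, -1.0]]
wrist_force: [0.2, -0.9, -0.8]
gripper_width: 0.152
gripper_force: 0.4
```

>>> servo_tool(
  commands=[
    [[0.85, -5, 0, 0, 0, 0, 0], [0.85, -10, 0, 0, 0, 0, 0], [0.85, -15, 0, 0, 0, 0, 0], [0.85, -20, 0, 0, 0, 0, 0], [0.85, -24, 0, 0, 0, 0, 0]],
  ],
)

```text
time_s: 16.75
tcp_pos: [0.4457, 0.1344, -0.0218]
ee_rot: [[0.072, -0.997, 0.0], [-0.997, -0.072, 0.0], [-0.0, -0.0, -1.0]]
wrist_force: [0.4, -1.2, -0.2]
gripper_width: 0.151
gripper_force: 0.7
```

>>> servo_tool(
  commands=[
    [[0.85, -1, 0, 0, 0, 0, 0], [0.85, -2, 0, 0, 0, 0, 0], [0.85, -3, 0, 0, 0, 0, 0], [0.85, -4, 0, 0, 0, 0, 0], [0.85, -5, 0, 0, 0, 0, 0]],
  ],
)

```text
time_s: 17.25
tcp_pos: [0.4452, 0.1383, -0.0219]
ee_rot: [[0.072, -0.997, -0.001], [-0.997, -0.072, -0.001], [0.001, 0.001, -1.0]]
wrist_force: [3.2, -8.0, 0.8]
gripper_width: 0.152
gripper_force: 4.1
```

```bash
python3 -c "
from h import *
to((.4453,.1452),-.0215,94.1)
for n in('scene','side','wrist'):
  c=cap(n);h=cv2.cvtColor(c['pixels'],cv2.COLOR_RGB2HSV);m=cv2.inRange(h,(65,45,25),(92,255,255))
  C=np.array((.4424,.1846,.008));X=np.array([-.0715,.997,0]);Y=np.array([-.997,-.0715,0])
  e=[proj(c,C+a*1e-3*X+b*1e-3*Y).round(1).tolist() for a,b in((-30,22.5),(-30,-22.5),(-6,22.5),(-6,-22.5),(-6,0))];print(n,'home BL BR, bridge L R M',e)
  u=np.mean(e,0).astype(int);print('origin',u-[22,15])
  print('\n'.join(''.join('#' if v else '.' for v in row) for row in m[u[1]-15:u[1]+15,u[0]-22:u[0]+22]))
" | grep -v '^\.*$'
```

```text
t 17.25 p [ 0.4452  0.1383 -0.0219] F [ 3.2 -8.   0.8] w 0.15 dir -265.87 shift [-6.9 -0.6 -0.4] az 0.0 tilt [-0.05 -0.07]
scene home BL BR, bridge L R M [[177.5, 199.0], [187.2, 193.5], [172.0, 196.8], [181.8, 191.4], [176.9, 194.1]]
origin [157 179]
#...........................................
#...........................................
##..........................................
......................#.....................
....................####....................
...................#####....................
.................#.#####....................
...............########.....................
..............##########....................
................########....................
..................#####.....................
.....................##.....................
side home BL BR, bridge L R M [[222.2, 160.9], [235.1, 160.5], [222.3, 157.0], [235.0, 156.6], [228.7, 156.8]]
origin [206 143]
......................###...................
.....................####...#...............
.....................####..#................
..................#...##...#................

[... 463 characters left out ...]
##################.......
..........###########################.......
..........###########################.......
..........###########################.......
..........###########################.......
..........###########################.......
..........###########################.......
..........#######################...........
...........####################.............
..........######################............
..........######################............
..........########################..........
..........##########################........
..........###########################.......
..........###########################.......
..........###########################.......
```

```bash
python3 -c "
from h import *
c=cap('wrist');h=cv2.cvtColor(c['pixels'],cv2.COLOR_RGB2HSV);m=cv2.inRange(h,(65,45,25),(92,255,255))
for x in(244,250,256,262):
  r_=np.where(m[200:384,x])[0]+200;g=np.split(r_,np.where(np.diff(r_)>1)[0]+1);print(x,[(int(k[0]),int(k[-1]),ray(c,(x,k[0]),.008)[:2].round(4).tolist(),ray(c,(x,k[-1]),.008)[:2].round(4).tolist()) for k in g if len(k)>2])
print(c['pixels'][225:300:2,254].tolist())
c=cap('scene');h=cv2.cvtColor(c['pixels'],cv2.COLOR_RGB2HSV);m=cv2.inRange(h,(65,45,25),(92,255,255))
for y in range(188,206):
  x=np.where(m[y,165:200])[0]+165
  if len(x):print(y,x.min(),x.max(),c['pixels'][y,170:184].sum(1)//3)
"
```

```text
244 [(261, 283, [0.4502, 0.1569], [0.4492, 0.1724])]
250 [(262, 283, [0.4463, 0.1573], [0.4453, 0.1722])]
256 [(261, 283, [0.4426, 0.1563], [0.4415, 0.1719])]
262 [(261, 275, [0.4388, 0.156], [0.4381, 0.1659]), (277, 283, [0.4379, 0.1673], [0.4376, 0.1716])]
[[98, 104, 105], [97, 102, 102], [92, 98, 98], [89, 93, 95], [90, 94, 96], [77, 81, 85], [101, 108, 117], [110, 116, 127], [99, 107, 114], [103, 111, 118], [110, 119, 128], [113, 121, 131], [118, 126, 135], [119, 127, 138], [119, 126, 136], [115, 125, 135], [113, 121, 130], [104, 110, 120], [99, 118, 118], [100, 132, 124], [98, 127, 120], [102, 133, 124], [105, 138, 129], [108, 143, 134], [109, 146, 138], [107, 144, 136], [102, 134, 127], [99, 131, 124], [105, 141, 133], [107, 140, 131], [132, 125, 86], [143, 123, 72], [140, 120, 70], [140, 121, 70], [138, 119, 70], [65, 60, 47], [35, 38, 42], [34, 37, 41]]
192 180 180 [78 64 41 39 44 58 64 65 54 47 24 13 12 10]
193 178 180 [88 80 67 62 60 63 64 62 59 54 32 17 14 15]
194 176 180 [83 71 71 67 64 60 61 61 63 53 31 22 10 14]
195 174 180 [73 66 65 67 64 63 58 60 58 55 36 18 12 13]
196 172 180 [68 66 60 61 61 65 65 67 65 55 35 17 15  4]
197 171 180 [79 65 55 55 60 63 63 67 63 53 35 20  8 12]
198 173 180 [107  79  57  50  49  54  61  59  53  54  35  22  15   8]
199 174 179 [136 118  75  57  53  53  52  52  49  44  31  32  23  14]
200 178 178 [145 157 126  80  61  59  59  53  51  52  43  43  33  26]
```

>>> servo_tool(
  commands=[
    [[0.85, -0.3, 0, 0, 0, 0, 0], [0.85, -0.6, 0, 0, 0, 0, 0], [0.85, -0.9, 0, 0, 0, 0, 0], [0.85, -0.9, 0, 0, 0, 0, 0], [0.85, -0.9, 0, 0, 0, 0, 0]],
  ],
)

```text
time_s: 18.0
tcp_pos: [0.4451, 0.1383, -0.0219]
ee_rot: [[0.072, -0.997, -0.001], [-0.997, -0.072, -0.002], [0.002, 0.001, -1.0]]
wrist_force: [3.7, -7.6, 1.2]
gripper_width: 0.152
gripper_force: 4.3
```

>>> servo_tool(
  commands=[
    [[0.85, -0.5, 0, 0, 0, 0, 0], [0.85, -1, 0, 0, 0, 0, 0], [0.85, -1.5, 0, 0, 0, 0, 0], [0.85, -2, 0, 0, 0, 0, 0], [0.85, -2, 0, 0, 0, 0, 0]],
  ],
)

```text
time_s: 18.5
tcp_pos: [0.4446, 0.1385, -0.0219]
ee_rot: [[0.071, -0.997, -0.003], [-0.997, -0.071, -0.005], [0.005, 0.003, -1.0]]
wrist_force: [7.3, -15.3, 0.9]
gripper_width: 0.151
gripper_force: 8.2
```

```bash
python3 -c "
from h import *
to((.4453,.1452),-.0215,94.1);print(r.sense()['moment'])
c=cap('scene');h=cv2.cvtColor(c['pixels'],cv2.COLOR_RGB2HSV);m=cv2.inRange(h,(65,45,25),(92,255,255))
for y in range(188,206):
  x=np.where(m[y,165:200])[0]+165
  if len(x):print(y,x.min(),x.max())
"
```

```text
t 18.5 p [ 0.4446  0.1385 -0.0219] F [  7.3 -15.3   0.9] w 0.15 dir -265.91 shift [-6.7 -1.2 -0.4] az -0.0 tilt [-0.16 -0.27]
[-4.82732647 -2.1950598  -0.07216201]
192 179 179
193 177 179
194 177 180
195 174 180
196 172 180
197 171 179
198 173 179
199 174 180
200 178 178
```

The plate is blocked at a steady 15 N through the fingers, so it's probably home. I'll back off, rise, and check from above with the wrist camera on the way to the button.

>>> servo_tool(
  commands=[
    [[0.85, 3, 0, 0, 0, 0, 0], [0.85, 10, 0, 0, 0, 0, 0], [0.85, 20, 0, 0, 0, 0, 0], [0.85, 20, 0, -40, 0, 0, 0], [0.85, 20, 0, -85, 0, 0, 0]],
  ],
)

```text
time_s: 19.05
tcp_pos: [0.4453, 0.1207, 0.0627]
ee_rot: [[0.071, -0.997, -0.004], [-0.997, -0.071, -0.003], [0.002, 0.005, -1.0]]
wrist_force: [1.6, 1.4, 0.1]
gripper_width: 0.15
gripper_force: 0.0
```

>>> servo_tool(
  commands=[
    [[0.85, 0, 0, -48, 0, 0, 0], [0.85, 0, 0, -90, 0, 0, 0], [0.85, -40, 0, -115, 0, 0, 0], [0.85, -85, 0, -120, 0, 0, 0], [0.85, -120, 0, -120, 0, 0, 0]],
  ],
)

```text
time_s: 19.55
tcp_pos: [0.4385, 0.2439, 0.1852]
ee_rot: [[0.072, -0.997, 0.003], [-0.997, -0.072, 0.004], [-0.004, -0.004, -1.0]]
wrist_force: [1.4, 0.0, -0.5]
gripper_width: 0.151
gripper_force: 0.0
```

```bash
python3 -c "
from h import *
to((.4453,.1452),-.0215,94.1)
c=cap('wrist','j.png');h=cv2.cvtColor(c['pixels'],cv2.COLOR_RGB2HSV);m=cv2.inRange(h,(65,45,25),(92,255,255))
S=np.array((.4403,.2145));X=np.array([-.0715,.9974]);Y=np.array([-.9974,-.0715])
for k in cv2.findContours(m,0,2)[0]:
  if cv2.contourArea(k)<150: continue
  q=cv2.approxPolyDP(k,2.5,True)[:,0];w=[ray(c,p,.008)[:2]-S for p in q]
  print(cv2.contourArea(k),q.tolist(),[(round(float(v@X*1000),1),round(float(v@Y*1000),1)) for v in w])
g=cv2.cvtColor(c['pixels'],cv2.COLOR_RGB2GRAY)
for x in(228,235,242,275,282):
  u=proj(c,(*(S-.065*X),.008))
print('stop px',proj(c,(*S,.008)),'bridge',proj(c,(*(S-.036*X),.023)),'ears',[proj(c,(*(S-.056*X+s*.044*Y),.008)).round(1) for s in(1,-1)])
u=proj(c,(*(S-.05*X),.008)).astype(int);print(u)
for x in range(u[0]-24,u[0]+25,6):print(x,g[u[1]-25:u[1]+35,x].tolist())
"
```

```text
t 19.55 p [0.4385 0.2439 0.1852] F [ 1.4  0.  -0.5] w 0.15 dir -265.86 shift [ 99.8   1.1 206.4] az 0.001 tilt [0.2  0.24]
452.5 [[258, 160], [258, 176], [284, 175], [283, 159]] [(11.2, 4.2), (32.8, 4.3), (31.3, 39.3), (9.8, 37.3)]
stop px [254.86116764 151.55182013] bridge [254.86644263 123.42670257] ears [array([289.6, 107.1]), array([220.2, 107.1])]
[254 112]
230 [233, 233, 233, 234, 236, 235, 233, 233, 237, 239, 237, 236, 234, 233, 234, 233, 233, 233, 233, 231, 226, 217, 211, 203, 190, 173, 157, 155, 180, 223, 255, 255, 255, 248, 250, 253, 253, 253, 253, 253, 253, 253, 253, 253, 253, 253, 253, 253, 253, 253, 253, 253, 253, 253, 253, 253, 253, 253, 253, 253]
236 [205, 211, 214, 215, 216, 218, 218, 217, 221, 224, 231, 234, 232, 228, 221, 216, 216, 218, 224, 231, 233, 230, 225, 221, 210, 199, 195, 196, 213, 230, 239, 243, 229, 235, 250, 253, 253, 253, 253, 253, 253, 253, 253, 253, 253, 253, 253, 253, 253, 253, 253, 252, 253, 252, 252, 252, 253, 253, 253, 253]
242 [187, 196, 197, 193, 194, 200, 210, 221, 230, 237, 237, 232, 217, 213, 223, 228, 228, 228, 227, 227, 226, 226, 227, 226, 
[... 1295 characters left out ...]
86, 98, 115, 128, 130, 132, 133, 140, 145, 151, 148, 138, 131, 126, 126, 122, 114, 99, 87]
272 [193, 202, 205, 204, 203, 199, 190, 175, 167, 167, 175, 184, 194, 188, 193, 207, 212, 210, 211, 213, 217, 219, 224, 223, 219, 215, 213, 212, 214, 210, 208, 202, 176, 177, 241, 252, 253, 253, 253, 253, 253, 253, 253, 253, 252, 251, 241, 222, 213, 204, 203, 215, 232, 239, 240, 247, 250, 251, 251, 251]
278 [222, 224, 223, 220, 215, 212, 211, 214, 216, 213, 206, 205, 207, 212, 217, 220, 223, 227, 231, 233, 234, 234, 232, 228, 223, 219, 219, 214, 210, 205, 203, 196, 183, 230, 250, 253, 253, 252, 252, 253, 253, 253, 253, 253, 253, 253, 253, 252, 252, 252, 252, 252, 252, 252, 252, 252, 252, 252, 252, 252]
```

```bash
python3 -c "
from h import *
c=cap('wrist');p=c['pixels'].astype(int)
X=np.array([-.0715,.9974])
a=ray(c,(254,99.7),.008)[:2];b=ray(c,(254,119.8),.023)[:2];print(a,b,(b-a)@X*1000, 'bridge at lower edge z.011',((ray(c,(254,119.8),.011)[:2]-a)@X*1000))
print('home centre est', b+.006*X)
# greenness map rows 102..116 mean
G=(p[102:117,:,1]-p[102:117,:,0]).mean(0);print([(x,round(G[x])) for x in range(228,292,2)])
col=(p[92:124,242:268,1]-p[92:124,242:268,0]).mean(1);print([(92+i,round(v)) for i,v in enumerate(col)])
for y in (104,108,112,116):
  g=p[y,:,1]-p[y,:,0];x=np.where(g[228:290]>6)[0]+228;print(y,x.min() if len(x) else 0,x.max() if len(x) else 0)
"
```

```text
[0.44672532 0.15374781] [0.44481308 0.17820324] 24.528565376191594 bridge at lower edge z.011 24.42488083517202
home centre est [0.44438408 0.18418764]
[(228, 5), (230, 7), (232, 10), (234, 9), (236, 9), (238, 19), (240, 30), (242, 39), (244, 40), (246, 39), (248, 39), (250, 40), (252, 40), (254, 38), (256, 41), (258, 43), (260, 43), (262, 39), (264, 36), (266, 39), (268, 43), (270, 45), (272, 39), (274, 15), (276, 9), (278, 9), (280, 9), (282, 9), (284, 7), (286, 4), (288, 4), (290, 3)]
[(92, 10), (93, 10), (94, 10), (95, 10), (96, 16), (97, 32), (98, 36), (99, 40), (100, 41), (101, 41), (102, 42), (103, 43), (104, 43), (105, 42), (106, 42), (107, 41), (108, 41), (109, 41), (110, 39), (111, 35), (112, 39), (113, 41), (114, 40), (115, 39), (116, 30), (117, 9), (118, 6), (119, 6), (120, 6), (121, 6), (122, 7), (123, 7)]
104 228 288
108 229 286
112 231 284
116 232 289
```

The plate's green strip sticks out about 24 mm in front of the bridge, in rows 96.5–116.5, and is centred on the passage, so it's home. Now the button, with the fingers shut.

>>> servo_tool(
  commands=[
    [[1, -10, -4, 20, 0, 0, 0], [1, -20, -8, 50, 0, 0, 0], [1, -26, -10, 80, 0, 0, 0], [1, -26, -10, 110, 0, 0, 0], [1, -26, -10, 125, 0, 0, 0]],
  ],
)

```text
time_s: 20.15
tcp_pos: [0.4446, 0.2664, 0.0553]
ee_rot: [[0.071, -0.997, -0.004], [-0.997, -0.071, -0.003], [0.003, 0.004, -1.0]]
wrist_force: [-0.9, -0.6, -0.3]
gripper_width: 0.004
gripper_force: 0.0
```

```bash
python3 -c "
from h import *
to((.447,.271),.016,94.1)
b=cap('side');p=b['pixels'];h=cv2.cvtColor(p,cv2.COLOR_RGB2HSV);m=cv2.inRange(h,(0,150,80),(8,255,255))|cv2.inRange(h,(174,150,80),(180,255,255))
print(np.argwhere(m[120:150,210:255]).min(0)+[120,210] if m[120:150,210:255].any() else 'hidden')
c=cap('wrist');h=cv2.cvtColor(c['pixels'],cv2.COLOR_RGB2HSV);m=cv2.inRange(h,(0,150,80),(8,255,255))|cv2.inRange(h,(174,150,80),(180,255,255));m[:,:200]=0;m[:,320:]=0
y,x=np.where(m);print(len(x));
if len(x):print(x.min(),x.max(),y.min(),y.max(),ray(c,((x.min()+x.max())/2,y.mean()),.04))
"
```

```text
t 20.15 p [0.4446 0.2664 0.0553] F [-0.9 -0.6 -0.3] w 0.0 dir -265.92 shift [-4.5 -2.9 39.3] az -0.0 tilt [-0.22 -0.18]
[132 228]
450
235 267 200 218 [0.44605928 0.26384481 0.04      ]
```

>>> servo_tool(
  commands=[
    [[1, 0, 0, 10, 0, 0, 0], [1, 0, 0, 20, 0, 0, 0], [1, 0, 0, 28, 0, 0, 0], [1, 0, 0, 33, 0, 0, 0], [1, 0, 0, 35, 0, 0, 0]],
  ],
)

```text
time_s: 20.75
tcp_pos: [0.446, 0.2682, 0.0231]
ee_rot: [[0.072, -0.997, -0.0], [-0.997, -0.072, -0.001], [0.001, 0.0, -1.0]]
wrist_force: [-1.5, -0.4, 4.6]
gripper_width: 0.005
gripper_force: 2.0
```

>>> servo_tool(
  commands=[
    [[1, 0, 0, 1, 0, 0, 0], [1, 0, 0, 2, 0, 0, 0], [1, 0, 0, 3, 0, 0, 0], [1, 0, 0, 4, 0, 0, 0], [1, 0, 0, 5, 0, 0, 0]],
  ],
)

```text
time_s: 21.25
tcp_pos: [0.4461, 0.2682, 0.0211]
ee_rot: [[0.073, -0.997, 0.0], [-0.997, -0.073, -0.001], [0.001, -0.0, -1.0]]
wrist_force: [-8.6, -3.6, 27.4]
gripper_width: 0.004
gripper_force: 13.7
```

>>> servo_tool(
  commands=[
    [[1, 0, 0, 1, 0, 0, 0], [1, 0, 0, 2, 0, 0, 0], [1, 0, 0, 3, 0, 0, 0], [1, 0, 0, 4, 0, 0, 0], [1, 0, 0, 5, 0, 0, 0]],
  ],
)

```text
time_s: 21.75
tcp_pos: [0.4463, 0.2683, 0.0205]
ee_rot: [[0.075, -0.997, 0.002], [-0.997, -0.075, -0.001], [0.001, -0.002, -1.0]]
wrist_force: [-18.5, -7.4, 57.4]
gripper_width: 0.003
gripper_force: 28.5
```

>>> servo_tool(
  commands=[
    [[1, 0, 0, -10, 0, 0, 0], [1, 0, 0, -30, 0, 0, 0], [1, 0, 0, -60, 0, 0, 0], [1, 0, 0, -100, 0, 0, 0], [1, 0, 0, -140, 0, 0, 0]],
  ],
)

```text
time_s: 22.25
tcp_pos: [0.4459, 0.2683, 0.1543]
ee_rot: [[0.072, -0.997, 0.0], [-0.997, -0.072, 0.0], [-0.0, -0.0, -1.0]]
wrist_force: [0.9, 0.0, -0.3]
gripper_width: 0.008
gripper_force: 0.0
```

```bash
python3 -c "
from h import *
to((.447,.271),.016,94.1)
c=cap('wrist');p=c['pixels'].astype(int)
b,a=[proj(c,q) for q in((.4448,.1782,.023),(.4467,.1537,.008))];print('expect rows',b,a)
x=int(b[0]);col=(p[:,x-8:x+8,1]-p[:,x-8:x+8,0]).mean(1);k=np.where(col[60:160]>20)[0]+60
k=k[k<b[1]+8];print(k.min(),k.max(),(ray(c,(x,k.max()+.5),.023)-ray(c,(x,k.min()-.5),.008))[:2])
"
```

```text
t 22.25 p [0.4459 0.2683 0.1543] F [ 0.9  0.  -0.3] w 0.01 dir -265.87 shift [ -2.5  -1.2 138.3] az 0.0 tilt [0.   0.02]
expect rows [260.97891237 101.21790926] [260.67813188  79.49327802]
76 97 [-0.00161502  0.02484864]
```

```bash
python3 -c "
from h import *
print(r.finish_job())"
```

```text
the job is handed in; nothing more can be done
None
```

I pushed the green plate under the bridge against the stop, pressed the red button after that, and handed the job in with the arm clear. The plate measured about 24–25 mm out in front of the bridge, against 24 mm when home. The button press isn't confirmed by any joint reading: I inferred it from the force, which rose to 57 N on the fingers as the button bottomed.

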